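# Show the labelled test plate, label up

## Robot

A 6-joint arm with a two-finger parallel gripper is mounted at the origin on the work surface. World frame = base frame: x ahead of the robot, y to its left, z up, the work surface at z = 0. Lengths are in m, angles in rad, forces in N, time in s.
With the tool pointing down it reaches from about 0.375 to 0.9 m from the base axis. Payload 3.1 kg.
Tool frame: the origin (TCP) lies on the centre line of the jaws, within the pads' length; the fingertips stand 8 mm ahead of it and the grasp point (between the pads) lies 11 mm behind it; z points along the fingers, y is the line along which they close (so a half turn about z gives the same grasp; the last joint's range is limited). The gripper opens to 87 mm and grips with 3 to 60 N. Pads are 19 mm wide; open, the fingers measure 117 mm over their backs; the gripper's body (75 mm by 190 mm) begins 51 mm behind the grasp point.
Start: joints at [-1.288, 0.527, 1.433, -0, 1.181, -0.178], TCP at [0.278, -0.559, 0.231] pointing down, gripper open.
Joint ranges: [-3.08, 3.08], [-0.75, 2.2], [0.22, 2.44], [-1.43, 4.57], [0, 2.65], [-2.85, 2.85]. Speed limits (rad/s): [2.79, 2.79, 3.14, 3.14, 3.14, 3.14].

## Interface

Orientations are given as a unit quaternion [x, y, z, w].
In Python, from rig import robot gives the robot as it stands. The module is installed in compiled form; this text tells all that it offers.
- The arm moves only by the tool send_rows, never from a script. Its argument "increments" is one flat list of numbers, 7 for each row, row after row: the turn, a rotation vector about the world's x, y, z in rad, then the shift along the world's x, y, z in cm, then the opening, from 0 (shut) to 1 (fully open). A call has 1 to 20 rows; each row shifts and turns the commanded pose from where the row before left it; what a row does not reach is not made up. A row lasts 1/12 s, in which the tool goes at most 41.7 mm and 7.16 degrees, less where a joint would pass 70% of its speed; a pose out of reach is approached as far as the arm can. A call is refused whole if a number of a shift passes 4.17 or a number of a turn 0.125, either way. A call with a gripper value outside its range is refused whole. The fingers move at their own pace and stop on an object; "newtons" is the grip in N (left out, the last holds). Time passes only in rows, so rows that do not move let the fingers close. It gives the time, the measured TCP pose, the force, the opening and the grip force at its end, in the units of the state.
- robot.get_obs(): the state, without advancing time (a new reading comes with each control period).
- robot.camera(name): name is "scene" or "top"; returns a dict with "image" (480x640x3 uint8, red, green, blue), "range_z" (480x640 float32, m along the optical axis (not along the pixel's ray), 0 where there is no reading), "fx", "fy", "cx", "cy" (pixels), "R" (3x3) and "t" (3): a world point X has camera coordinates R X + t. Camera axes: x right, y down, z forward; pixel columns grow to the right and rows downward; lengths in m; the calibration is good to about 2 mm. A picture is of the moment at which its call begins.
- robot.hand_in(): hands the job in; it is judged then, once.
The state is a dict: "time": time; "q": joint angles; "joint_velocities": joint speeds; "joint_torque": joint torques, N m; "position": TCP position; "tool_rot": TCP orientation; "ft_force": force on the tool from outside, world axes, zero at the start; "moment": the same for the moment, N m; "grip_width": finger opening in m; "grip_force": force on a finger pad.
Only numpy, scipy, OpenCV 4.12 (cv2) and the standard library are available. Lean on these libraries where they do the work, as an engineer would, in place of code of your own. Each camera call takes 0.05 s, during which the arm holds its last target. There are 200 camera calls.

## Task

Of the two glass rinse-test plates standing on edge in the bamboo stands, take the one with a small notch in a top corner: the notch marks its frosted end, and it is at the upper left when the label face looks at you. Grip it by the clear part only, lift it out and present it over the bamboo coaster, its middle at least 15 cm above the sill, with the label face turned up, leaned back at least halfway from upright to flat. Finish while still holding it there, at rest, and leave the other plate, the coaster, the sugar bowl and the nail brush where they are.

Things in the scene. Friction and masses are not known exactly. Their poses are not given: they have to be found in the camera images.
- plate: notched glass plate, 100 mm long (x), 8 thick (y), 45 high (z), 90 g, on its long edge in stand_a, its underside 10 mm above the sill. Origin: centre of its lower edge. +x: to the frosted end (white, x 20 to 50 mm; the rest is clear greenish glass). +y: out of the label face (blue 22 mm square at the frosted end). +z: up, to the edge with the notch
- plate_mid (a point): the centre of the notched plate (x 0, y 0, z 22.5 mm in its frame); axes as the plate
- plate_clear (a point): a good grip point: middle of the 8 mm thickness in the clear part, 25 mm from the plate's middle away from the frosted end, 32.5 mm above its lower edge; grip across the thickness, with the 22 mm pads wholly on clear glass. Axes as the plate
- plate_notch (a point): middle of the notch of the plate, a 10 x 10 mm corner missing at the frosted end's top (x 40 to 50, z 35 to 45 mm in the plate's frame); at the upper left when one looks at the label face
- blank: the other glass plate, same size, glass and frosted end (+x) but with no notch and no label; stands in the other stand; to be left there. Origin at the centre of its lower long edge
- stand_a: pale bamboo drying stand, fixed, 110 x 45 x 25 mm; origin under its centre, x along its slot. The slot is 11 mm wide, open at both ends, runs the full length along the middle, floor 10 mm above the sill; stand top 25 mm above the sill. Turned to any yaw. It holds the notched plate.
- stand_b: pale bamboo drying stand, fixed, 110 x 45 x 25 mm; origin under its centre, x along its slot. The slot is 11 mm wide, open at both ends, runs the full length along the middle, floor 10 mm above the sill; stand top 25 mm above the sill. Turned to any yaw. It holds the plain plate.
- coaster: round bamboo coaster, 94 mm across, 8 mm thick, loose; origin at the centre of its underside. The plate is presented above it
- sugar_bowl: white ceramic sugar bowl with blue lid and knob, 94 mm across, 136 mm over its two handles (along y), 102 mm high, loose; origin under its centre; to be left alone
- nail_brush: grey plastic nail brush, bristles down, 85 (x) x 38 x 48 mm high, loose; origin under its centre; to be left alone

How it is judged:
On the way:
1. the notched plate is lifted clear of its stand, held by its clear part (contact force between the fingers and plate above 1 N and height (world z) of plate above 0.035 m and x of the grasp point in the frame of plate below 0.009 m), for 0.2 s.
At the end, for the whole second after the job is handed in: The notched plate is held still by its clear part, its centre 140 mm or more above the sill and within 47 mm of the coaster's centre seen from above, label normal within 54 degrees of straight up, touching neither coaster nor bowl; the plain plate is still in its stand (contact force between the fingers and plate above 1 N and height (world z) of plate_mid above 0.14 m and horizontal distance between plate_mid and coaster below 0.047 m and angle between plate's own y axis and vertical below 0.94 rad and x of the grasp point in the frame of plate below 0.009 m and linear speed of plate below 0.03 m/s and angular speed of plate below 0.2 rad/s and contact force between plate and sugar_bowl below 0.1 N and contact force between plate and coaster below 0.1 N and height (world z) of blank below 0.015 m); the arm keeps its last pose, push and grip.
It fails at once if the plain glass plate is shoved aside (more than 25 mm) or tipped (more than 30 degrees) (distance of blank from where it was at the start of the episode above 0.025 m or angle between blank's own z axis and vertical above 0.52 rad).
It fails at once if the coaster is shoved aside (more than 25 mm) or tipped (more than 30 degrees) (distance of coaster from where it was at the start of the episode above 0.025 m or angle between coaster's own z axis and vertical above 0.52 rad).
It fails at once if the sugar bowl is shoved aside (more than 25 mm) or tipped (more than 30 degrees) (distance of sugar_bowl from where it was at the start of the episode above 0.025 m or angle between sugar_bowl's own z axis and vertical above 0.52 rad).
It fails at once if the nail brush is shoved aside (more than 25 mm) or tipped (more than 30 degrees) (distance of nail_brush from where it was at the start of the episode above 0.025 m or angle between nail_brush's own z axis and vertical above 0.52 rad).
It fails at once if the fingers hold the notched plate by its frosted end instead of its clear part (contact force between the fingers and plate above 1 N and x of the grasp point in the frame of plate above 0.009 m and height (world z) of plate above 0.03 m).
It also fails if it takes over 32 s, if anything falls off the work surface, if the arm or the gripper's body presses on something with over 40 N, if the wrist force passes 120 N, or if a joint passes its speed limit or range.

## Working session

There is one attempt and no reset: what is moved stays moved. The work goes in short steps, Python scripts to look and compute and a tool call to move; the robot and the scene stay as the last step left them, time stands still between calls to the robot, and variables do not carry over. Pictures are saved under pics/ and viewed, at most 10 in all, crops included, and the job is handed in when it is done.

Besides the shell and the picture viewer there is one more tool, called after "Request:" as name(argument=value, ...) on one line, values as JSON. send_rows: Moves the arm, as the interface text tells. Its arguments: {"type":"object","properties":{"increments":{"type":"array"},"newtons":{"type":"number"}},"required":["increments"]}

```bash
mkdir -p pics; cat > h.py <<'E'
import numpy as np, cv2
from rig import robot
def world(c):
    v,u=np.mgrid[0:480,0:640]; z=c["range_z"]
    P=np.stack([(u-c["cx"])/c["fx"]*z,(v-c["cy"])/c["fy"]*z,z],-1)
    W=(P-np.array(c["t"]))@np.array(c["R"]); W[z==0]=np.nan
    return W
def save(c,n): cv2.imwrite(n,cv2.cvtColor(c["image"],cv2.COLOR_RGB2BGR))
E
python3 - <<'E'
from h import *
for n in("top","scene"):
    c=robot.camera(n); save(c,f"pics/{n}0.png"); np.savez(f"{n}0.npz",W=world(c),**c); print(n,c["fx"],-np.array(c["R"]).T@c["t"],np.round(c["R"],2).tolist())
o=robot.get_obs(); print(o["time"],o["position"],o["tool_rot"],o["grip_width"])
E
```

```text
top 508.68655487474393 [ 0.53461672 -0.00827775  0.93623232] [[-0.01, -1.0, -0.02], [-1.0, 0.01, -0.1], [0.1, 0.02, -1.0]]
scene 557.0753018130513 [0.93584931 0.39077084 0.77732303] [[-0.76, 0.65, -0.01], [0.53, 0.6, -0.6], [-0.39, -0.46, -0.8]]
0.1 [ 0.27831161 -0.55890843  0.22968516] [ 9.73461125e-01  2.28850451e-01 -5.88770838e-05 -9.51302561e-04] 0.08721266908809837
```

View pics/top0.png

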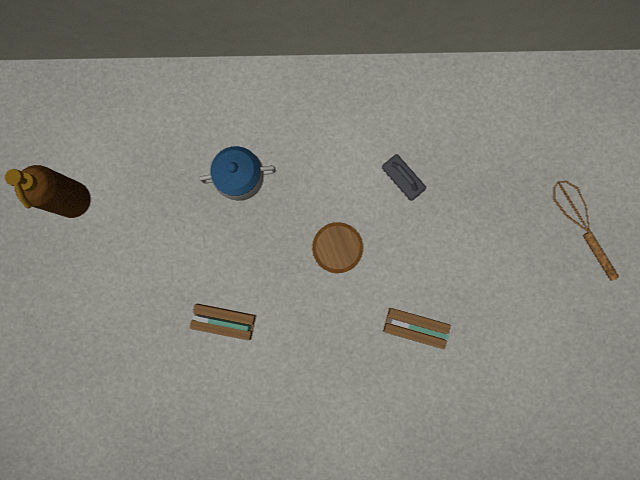

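View pics/scene0.png

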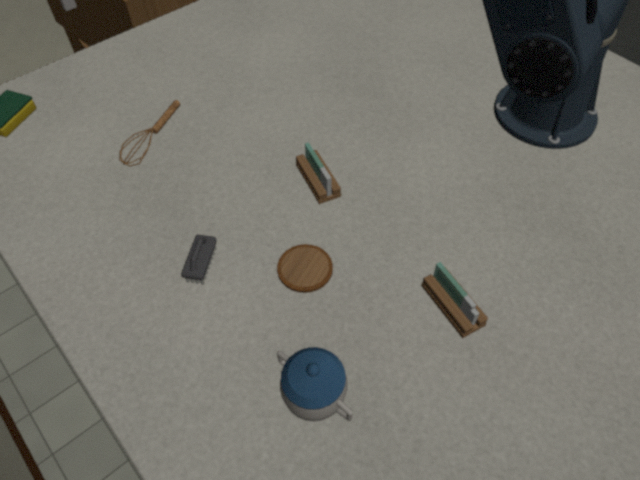

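The top view shows the stands at (223,321) and (417,328), the coaster at (338,247), the bowl at (236,172) and the brush at (404,177). Both frosted ends point to image left (+y). In the scene view the plates are at (318,172) and (457,292), and the notch is too small to see, so I'll zoom in.

```bash
python3 - <<'E'
from h import *
t=cv2.imread("pics/top0.png"); s=cv2.imread("pics/scene0.png")
f=lambda i,u,v:cv2.resize(i[v-37:v+38,u-50:u+50],(400,300),interpolation=cv2.INTER_CUBIC)
cv2.imwrite("pics/zoom.png",np.vstack([np.hstack([f(t,223,321),f(t,417,328)]),np.hstack([f(s,457,295),f(s,318,172)])]))
W=np.load("top0.npz")["W"]
sw=np.load("scene0.npz")["W"]
def rep(n,W,u0,u1,v0,v1,z0,z1):
    R=W[v0:v1,u0:u1].reshape(-1,3); R=R[(R[:,2]>z0)&(R[:,2]<z1)]
    r=cv2.minAreaRect((R[:,:2]*1000).astype(np.float32)); print(n,len(R),np.round(r[0]),np.round(r[1]),round(r[2],1),"med z",np.median(R[:,2]).round(4), "mean",R.mean(0).round(4))
for n,b in dict(L=(180,265,290,350),R=(375,460,295,355)).items():
    rep(n+" stand",W,*b,.018,.030); rep(n+" plate",W,*b,.042,.07)
rep("coaster",W,300,375,210,285,.005,.02)
rep("bowl",W,190,285,140,205,.03,.12); rep("brush",W,375,435,145,205,.02,.07)
rep("L plate sc",sw,415,495,255,340,.04,.065); rep("R plate sc",sw,290,345,140,205,.04,.065)
E
```

```text
L stand 1185 [491. 179.] [110.  45.] 78.6 med z 0.0253 mean [0.492  0.1781 0.0252]
L plate 307 [491. 177.] [100.   8.] 78.6 med z 0.0551 mean [0.4912 0.1747 0.054 ]
R stand 1220 [ 479. -168.] [110.  45.] 73.8 med z 0.0252 mean [ 0.4786 -0.1676  0.0252]
R plate 290 [ 479. -167.] [100.   8.] 73.8 med z 0.0554 mean [ 0.4789 -0.1666  0.0553]
coaster 2021 [624. -28.] [125. 132.] 88.6 med z 0.0088 mean [ 0.6247 -0.029   0.0088]
bowl 2419 [754. 149.] [101.  92.] 56.0 med z 0.0795 mean [0.749  0.1451 0.075 ]
brush 975 [ 751. -150.] [85. 39.] 39.3 med z 0.0304 mean [ 0.7486 -0.149   0.0327]
L plate sc 572 [492. 179.] [101.  11.] 79.3 med z 0.0528 mean [0.4934 0.1793 0.0506]
R plate sc 315 [ 479. -165.] [102.  10.] 73.3 med z 0.0536 mean [ 0.4816 -0.1613  0.0516]
```

View pics/zoom.png

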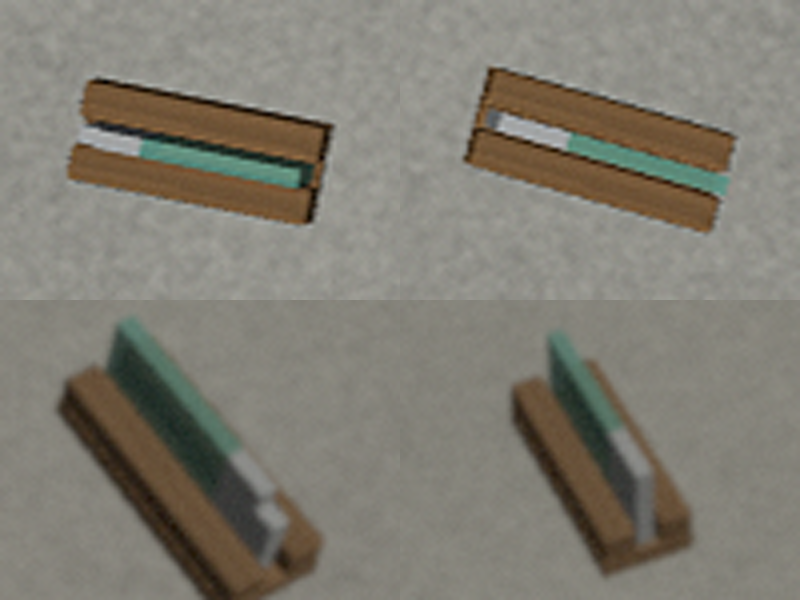

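The left plate, in the stand at (491,178) mm, has the notch: the step at (270,510) in the zoom. Its +x is about 78.6° azimuth and its label faces the robot. I plan to grip it with tool +y along the label normal (q6 about -151°), so that after unwinding to q6 about 0 a forward pitch turns the label up. Next I swing over the grip point.

Request:
send_rows(increments=[0,0,0.12,1.04,3.56,0,0.4,0,0,0.12,1.04,3.56,0,0.4,0,0,0.12,1.04,3.56,0,0.4,0,0,0.12,1.04,3.56,0,0.4,0,0,0.12,1.04,3.56,0,0.4,0,0,0.12,1.04,3.56,0,0.4,0,0,0.12,1.04,3.56,0,0.4,0,0,0.12,1.04,3.56,0,0.4,0,0,0.12,1.04,3.56,0,0.4,0,0,0.12,1.04,3.56,0,0.4,0,0,0.12,1.04,3.56,0,0.4,0,0,0.12,1.04,3.56,0,0.4,0,0,0.12,1.04,3.56,0,0.4,0,0,0.12,1.04,3.56,0,0.4,0,0,0.12,1.04,3.56,0,0.4,0,0,0.12,1.04,3.56,0,0.4,0,0,0.12,1.04,3.56,0,0.4,0,0,0.12,1.04,3.56,0,0.4,0,0,0.12,1.04,3.56,0,0.4,0,0,0.12,1.04,3.56,0,0.4], newtons=30)

```text
time: 1.77
position: [0.4864, 0.1545, 0.2303]
tool_rot: [0.136, 0.991, -0.0, -0.0]
ft_force: [0.9, -1.0, 0.4]
grip_width: 0.0349
grip_force: 0.0
```

Request:
send_rows(increments=[0,0,0.118,0,0,-0.5,0.4,0,0,0.118,0,0,-0.5,0.4,0,0,0.118,0,0,-0.5,0.4,0,0,0.118,0,0,-0.5,0.4,0,0,0.118,0,0,-0.5,0.4,0,0,0.118,0,0,-0.5,0.4,0,0,0.118,0,0,-0.5,0.4,0,0,0.118,0,0,-0.5,0.4,0,0,0.118,0,0,-0.5,0.4,0,0,0.118,0,0,-0.5,0.4,0,0,0.118,0,0,-0.5,0.4,0,0,0.118,0,0,-0.5,0.4,0,0,0.118,0,0,-0.5,0.4,0,0,0.118,0,0,-0.5,0.4,0,0,0,0,0,0,0.4,0,0,0,0,0,0,0.4])

```text
time: 3.1
position: [0.486, 0.1533, 0.1602]
tool_rot: [-0.633, 0.774, -0.0, -0.001]
ft_force: [0.1, 0.0, 0.4]
grip_width: 0.0348
grip_force: 0.0
```

```bash
cat >> h.py <<'E'
from scipy.spatial.transform import Rotation as Ro
def st(log=True):
    o=robot.get_obs(); M=Ro.from_quat(o["tool_rot"]).as_matrix(); p=np.array(o["position"])
    print("t",round(o["time"],2),"q",np.round(o["q"],4).tolist(),"p",p.round(4).tolist(),"w",round(o["grip_width"],4),"gf",round(float(np.max(o["grip_force"])),1),"F",np.round(o["ft_force"],1).tolist())
    print("tool y",M[:,1].round(4).tolist(),"yaw",np.degrees(np.arctan2(M[1,1],M[0,1])).round(2),"tool z",M[:,2].round(4).tolist())
    return o,M,p
E
python3 - <<'E'
from h import *
o,M,p=st(); u=np.array([np.cos(np.radians(78.6)),np.sin(np.radians(78.6))]); g=np.array([.491,.178])-.025*u
print("goal",g,"delta cm",(np.append(g,.036)-p)*100)
W=np.load("top0.npz")["W"][290:350,180:265].reshape(-1,3); W=W[(W[:,2]>.042)&(W[:,2]<.06)]
s=(W[:,:2]-[.491,.178])@u; 
for a in range(-55,60,10):
    k=(s>a/1e3)&(s<=a/1e3+.01); print(a,k.sum(),np.median(W[k,2]).round(4) if k.any() else '', ((W[k,:2]-[.491,.178])@[u[1],-u[0]]).mean().round(4) if k.any() else '')
E
```

```text
t 3.1 q [0.0867, 0.4779, 1.7889, -0.0019, 0.8761, -2.8547] p [0.486, 0.1533, 0.1602] w 0.0348 gf 0.0 F [0.1, 0.0, 0.4]
tool y [-0.9803, 0.1976, 0.0008] yaw 168.6 tool z [-0.0012, -0.0016, -1.0]
goal [0.48605857 0.15349322] delta cm [ 2.61791854e-03  2.39228725e-02 -1.24155934e+01]
-55 24 0.0551 0.0004
-45 31 0.0553 0.0009
-35 31 0.056 0.0008
-25 34 0.0554 0.001
-15 29 0.0551 0.0008
-5 30 0.0552 0.0006
5 31 0.0558 0.0009
15 28 0.0553 0.0006
25 33 0.0552 0.0007
35 22 0.0484 0.0012
45 11 0.0452 0.0007
55 0
```

The notch shows as the 45 mm height at the +u end. q6 sits right at its limit, so I'll turn back about 1°, which the slot play absorbs. Then I descend, with the fingertips 3 mm above the stand, and close.

Request:
send_rows(increments=[0,0,-0.02,0.08,-0.1,-1.3,0.4,0,0,0,0,0,-1.3,0.4,0,0,0,0,0,-1.3,0.4,0,0,0,0,0,-1.3,0.4,0,0,0,0,0,-1.3,0.4,0,0,0,0,0,-1.3,0.4,0,0,0,0,0,-1.3,0.4,0,0,0,0,0,-1.3,0.4,0,0,0,0,0,-0.5,0.4,0,0,0,0,0,-0.5,0.4,0,0,0,0,0,-0.5,0.4,0,0,0,0,0,-0.5,0.4,0,0,0,0,0,0,0.4,0,0,0,0,0,0,0.4])

```text
time: 4.27
position: [0.4873, 0.1522, 0.0366]
tool_rot: [-0.625, 0.78, -0.001, -0.0]
ft_force: [-0.4, -0.5, -0.1]
grip_width: 0.0346
grip_force: 0.0
```

```bash
python3 - <<'E'
from h import *
o,M,p=st()
from scipy.optimize import least_squares
D=[([-1.288,.527,1.433,1.181],[.278,-.559,.231]),([.0867,.4779,1.7889,.8761],[.486,.1533,.1602]),(np.array(o["q"])[[0,1,2,4]],p)]
def fk(x,q):
    a,d,L2,L3,e=x; th=q[1]+q[2]
    return a+L2*np.sin(q[1])+L3*np.sin(th), d+L2*np.cos(q[1])+L3*np.cos(th)
def res(x): return np.concatenate([np.subtract(fk(x,q),(np.sqrt(P[0]**2+P[1]**2-x[4]**2),P[2])) for q,P in D]+[[ .01*(x[0]-0)]]+[[x[4]-.11]])
s=least_squares(res,[0,.1,.4,.4,.11]); print("a,d-T,L2,L3,off",s.x.round(4),s.cost)
for q,P in D: print(np.degrees(np.arctan2(P[1],P[0])-q[0]), np.hypot(P[0],P[1])*np.sin(np.arctan2(P[1],P[0])-q[0]))
E
```

```text
t 4.27 q [0.0845, 0.6996, 1.8606, -0.0027, 0.5814, -2.8352] p [0.4873, 0.1522, 0.0366] w 0.0346 gf 0.0 F [-0.4, -0.5, -0.1]
tool y [-0.976, 0.2178, -0.0005] yaw 167.42 tool z [0.0002, -0.0015, -1.0]
a,d-T,L2,L3,off [0.0494 0.0625 0.3773 0.3822 0.1091] 0.0005379496292307846
10.238886913468672 0.11097306230013786
12.53940307761063 0.11064076023459958
12.50680108192736 0.11055275606943081
```

Request:
send_rows(increments=[0,0,0,0,0,0,0,0,0,0,0,0,0,0,0,0,0,0,0,0,0,0,0,0,0,0,0,0,0,0,0,0,0,0,0,0,0,0,0,0,0,0], newtons=30)

```text
time: 4.77
position: [0.4868, 0.1523, 0.0367]
tool_rot: [-0.626, 0.78, -0.0, -0.001]
ft_force: [-1.0, 0.9, 1.6]
grip_width: 0.0076
grip_force: 29.9
```

```bash
python3 - <<'E'
from h import *
st()
E
```

```text
t 4.77 q [0.0848, 0.6993, 1.8611, -0.0027, 0.582, -2.8358] p [0.4868, 0.1523, 0.0367] w 0.0076 gf 29.9 F [-1.0, 0.9, 1.6]
tool y [-0.9762, 0.2169, 0.0003] yaw 167.47 tool z [-0.0007, -0.0016, -1.0]
```

The grip width of 8 mm at 30 N matches the plate thickness. Now I lift straight up.

Request:
send_rows(increments=[0,0,0,0,0,0.8,0,0,0,0,0,0,1.2,0,0,0,0,0,0,2,0,0,0,0,0,0,2,0,0,0,0,0,0,2,0,0,0,0,0,0,2,0,0,0,0,0,0,2,0,0,0,0,0,0,2,0,0,0,0,0,0,2,0,0,0,0,0,0,2,0,0,0,0,0,0,2,0,0,0,0,0,0,0,0,0,0,0,0,0,0,0])

```text
time: 5.85
position: [0.4877, 0.1523, 0.2376]
tool_rot: [-0.625, 0.78, -0.001, 0.001]
ft_force: [-0.5, 0.3, -1.8]
grip_width: 0.0082
grip_force: 29.9
```

```bash
python3 - <<'E'
from h import *
o,M,p=st()
from scipy.optimize import least_squares
D=[([-1.288,.527,1.433,1.181],[.278,-.559,.231]),([.0867,.4779,1.7889,.8761],[.486,.1533,.1602]),([.0846,.6993,1.8611,.582],[.4868,.1523,.0367]),(np.array(o["q"])[[0,1,2,4]],p)]
def fk(x,q):
    a,d,L2,L3,e=x; th=q[1]+q[2]
    return a+L2*np.sin(q[1])+L3*np.sin(th)+e*np.cos(th), d+L2*np.cos(q[1])+L3*np.cos(th)-e*np.sin(th)
def res(x): return np.concatenate([np.subtract(fk(x,q),(np.sqrt(P[0]**2+P[1]**2-.1107**2),P[2])) for q,P in D]+[.01*(x-[0,0,.4,.4,0])])
s=least_squares(res,[0,.1,.4,.4,0]); print("a,d-T,L2,L3,e",s.x.round(4),np.abs(res(s.x))[:8].max())
E
```

```text
t 5.85 q [0.0846, 0.3643, 1.7087, -0.0017, 1.0656, -2.8364] p [0.4877, 0.1523, 0.2376] w 0.0082 gf 29.9 F [-0.5, 0.3, -1.8]
tool y [-0.9759, 0.2181, -0.0033] yaw 167.4 tool z [0.0031, -0.0013, -1.0]
a,d-T,L2,L3,e [ 0.0012 -0.02    0.583   0.392   0.1124] 0.0006128702607690606
```

```bash
python3 - <<'E'
import numpy as np
from scipy.optimize import fsolve
a,dT,L2,L3,e=.0012,-.02,.583,.392,.1124
for T in (.2,.26,.32):
  for sg in (1,-1):
    for z in (.2,.28,.36):
      dl=np.radians(48)*sg
      rho=.615-T*np.sin(dl); zz=z+T*np.cos(dl)-T
      f=lambda q:[a+L2*np.sin(q[0])+L3*np.sin(q.sum())+e*np.cos(q.sum())-rho, dT+L2*np.cos(q[0])+L3*np.cos(q.sum())-e*np.sin(q.sum())-zz]
      q,_,ok,_=fsolve(f,[.4,1.6],full_output=1)
      print(T,sg,z,q.round(3),"q5",(np.pi-dl-q.sum()).round(3),ok)
E
```

```text
0.2 1 0.2 [0.49  1.886] q5 -0.072 1
0.2 1 0.28 [0.356 1.809] q5 0.139 1
0.2 1 0.36 [0.249 1.706] q5 0.349 1
0.2 -1 0.2 [0.833 1.082] q5 2.064 1
0.2 -1 0.28 [0.759 1.015] q5 2.205 1
0.2 -1 0.36 [0.702 0.918] q5 2.36 1
0.26 1 0.2 [0.489 2.005] q5 -0.191 1
0.26 1 0.28 [0.333 1.93 ] q5 0.04 1
0.26 1 0.36 [0.209 1.828] q5 0.268 1
0.26 -1 0.2 [0.919 0.942] q5 2.119 1
0.26 -1 0.28 [0.848 0.878] q5 2.253 1
0.26 -1 0.36 [0.794 0.783] q5 2.402 1
0.32 1 0.2 [0.503 2.124] q5 -0.324 1
0.32 1 0.28 [0.32 2.05] q5 -0.066 1
0.32 1 0.36 [0.172 1.947] q5 0.185 1
0.32 -1 0.2 [1.01  0.782] q5 2.187 1
0.32 -1 0.28 [0.943 0.721] q5 2.315 1
0.32 -1 0.36 [0.893 0.624] q5 2.462 1
```

Fit result: backward tilt would need q6 beyond its limit, while forward tilt is feasible if presented high (TCP z about 0.40, q5 about 0.3). So I unwind the yaw by -178° while rising and moving to over the coaster.

Request:
send_rows(increments=[0,0,-0.06,0.3,-0.3,0.4,0,0,0,-0.12,0.53,-0.6,0.62,0,0,0,-0.12,0.53,-0.6,0.62,0,0,0,-0.12,0.53,-0.6,0.62,0,0,0,-0.12,0.53,-0.6,0.62,0,0,0,-0.12,0.53,-0.6,0.62,0,0,0,-0.12,0.53,-0.6,0.62,0,0,0,-0.12,0.53,-0.6,0.62,0,0,0,-0.12,0.53,-0.6,0.62,0,0,0,-0.12,0.53,-0.6,0.62,0,0,0,-0.12,0.53,-0.6,0.62,0,0,0,-0.12,0.53,-0.6,0.62,0,0,0,-0.12,0.53,-0.6,0.62,0,0,0,-0.12,0.53,-0.6,0.62,0,0,0,-0.12,0.53,-0.6,0.62,0,0,0,-0.12,0.53,-0.6,0.62,0,0,0,-0.12,0.53,-0.6,0.62,0,0,0,-0.12,0.53,-0.6,0.62,0,0,0,-0.12,0.53,-0.6,0.62,0,0,0,-0.12,0.53,-0.6,0.62,0])

```text
time: 7.52
position: [0.5902, 0.035, 0.3561]
tool_rot: [0.477, 0.879, -0.001, -0.003]
ft_force: [0.2, -0.6, -0.4]
grip_width: 0.0079
grip_force: 29.9
```

Request:
send_rows(increments=[0,0,-0.12,0.53,-0.6,0.62,0,0,0,-0.12,0.53,-0.6,0.62,0,0,0,-0.12,0.53,-0.6,0.62,0,0,0,-0.12,0.53,-0.6,0.62,0,0,0,-0.12,0.53,-0.6,0.62,0,0,0,-0.12,0.53,-0.6,0.62,0,0,0,-0.043,0.24,-0.3,0.3,0,0,0,0,0,0,0,0,0,0,0,0,0,0,0])

```text
time: 8.27
position: [0.6246, -0.0037, 0.3965]
tool_rot: [0.768, 0.641, -0.001, -0.002]
ft_force: [0.2, -0.2, -2.0]
grip_width: 0.008
grip_force: 29.9
```

```bash
python3 - <<'E'
from h import *
st(); c=robot.camera("scene"); save(c,"pics/s1.png")
E
```

```text
t 8.27 q [-0.1855, 0.3958, 1.1973, 0.0017, 1.5526, -0.0054] p [0.6246, -0.0037, 0.3965] w 0.008 gf 29.9 F [0.2, -0.2, -2.0]
tool y [0.9838, -0.1792, -0.0041] yaw -10.32 tool z [-0.0038, 0.0024, -1.0]
```

View pics/s1.png

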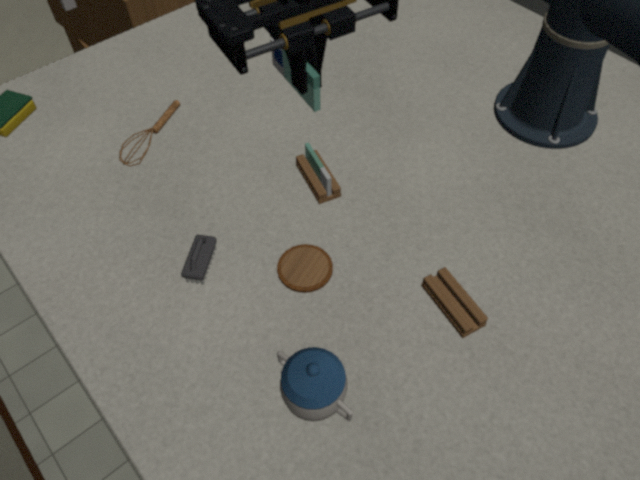

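The plate is in the gripper near (300,80), gripped at its clear half, with the blue label at (280,62) on the outward face. The blank is still in its stand at (318,172) and the coaster at (305,267). Now I pitch forward 50°.

Request:
send_rows(increments=[-0.007,-0.04,0,0,0,0,0,-0.0126,-0.0689,0,0,0,0,0,-0.0126,-0.0689,0,0,0,0,0,-0.0126,-0.0689,0,0,0,0,0,-0.0126,-0.0689,0,0,0,0,0,-0.0126,-0.0689,0,0,0,0,0,-0.0126,-0.0689,0,0,0,0,0,-0.0126,-0.0689,0,0,0,0,0,-0.0126,-0.0689,0,0,0,0,0,-0.0126,-0.0689,0,0,0,0,0,-0.0126,-0.0689,0,0,0,0,0,-0.0126,-0.0689,0,0,0,0,0,-0.013,-0.07,0,0,0,0,0,0,0,0,0,0,0,0,0,0,0,0,0,0,0,0,0,0,0,0,0,0,0])

```text
validation failed for argument at $.in...
```

```bash
python3 - <<'E'
from h import *
o,M,p=st(); print("qd",np.round(o["joint_velocities"],3))
print("label angle",np.degrees(np.arccos(M[2,1])),"mid",p+M@[-.025,0,.004])
c=robot.camera("top"); im=c["image"]; save(c,"pics/t2.png"); W=world(c); s=robot.camera("scene"); S=world(s)
cv2.imwrite("pics/both.png",cv2.cvtColor(cv2.resize(np.hstack([im,s["image"]]),(800,300)),cv2.COLOR_RGB2BGR))
I=s["image"].astype(int); b=(S[...,2]>.25)&(I[...,2]>I[...,0]+30)&(I[...,2]>I[...,1]+15)
print("blue label",b.sum(),np.nanmedian(S[b],0) if b.any() else None)
E
```

```text
t 8.32 q [-0.1852, 0.3954, 1.1975, 0.0016, 1.5528, -0.0053] p [0.6244, -0.0035, 0.3966] w 0.0079 gf 29.9 F [-1.3, -0.8, -0.5]
tool y [0.9838, -0.179, -0.0041] yaw -10.31 tool z [-0.0037, 0.0024, -1.0]
qd [ 0.004 -0.009  0.001 -0.003  0.002  0.003]
label angle 90.23403950357125 mid [ 0.61990404 -0.02813043  0.3925877 ]
blue label 4 [ 0.61898293 -0.06000147  0.39385229]
```

View pics/both.png

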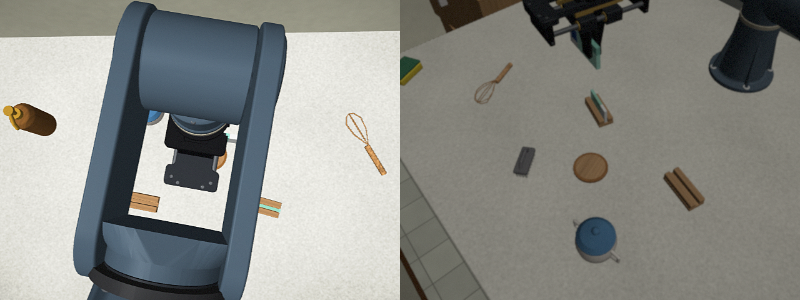

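The call was refused, most likely a miscounted tail, and nothing moved. I'm resending it with a clean count.

Request:
send_rows(increments=[-0.007,-0.04,0,0,0,0,0,-0.0126,-0.069,0,0,0,0,0,-0.0126,-0.069,0,0,0,0,0,-0.0126,-0.069,0,0,0,0,0,-0.0126,-0.069,0,0,0,0,0,-0.0126,-0.069,0,0,0,0,0,-0.0126,-0.069,0,0,0,0,0,-0.0126,-0.069,0,0,0,0,0,-0.0126,-0.069,0,0,0,0,0,-0.0126,-0.069,0,0,0,0,0,-0.0126,-0.069,0,0,0,0,0,-0.0126,-0.069,0,0,0,0,0,-0.0126,-0.069,0,0,0,0,0])

```text
time: 9.5
position: [0.6241, -0.0032, 0.3985]
tool_rot: [0.694, 0.579, 0.275, 0.328]
ft_force: [-0.7, 0.1, -0.8]
grip_width: 0.0075
grip_force: 29.9
```

Request:
send_rows(increments=[0,0,0,0,0,0,0,0,0,0,0,0,0,0,0,0,0,0,0,0,0])

```text
time: 9.75
position: [0.6257, -0.0037, 0.3992]
tool_rot: [0.694, 0.579, 0.274, 0.327]
ft_force: [-0.4, 0.3, -0.2]
grip_width: 0.0077
grip_force: 29.9
```

```bash
python3 - <<'E'
from h import *
o,M,p=st(); print("qd",np.round(o["joint_velocities"],3))
print("label angle",np.degrees(np.arccos(M[2,1])),"mid",p+M@[-.025,0,.004])
s=robot.camera("scene"); S=world(s); t=robot.camera("top")
cv2.imwrite("pics/both2.png",cv2.cvtColor(cv2.resize(np.hstack([t["image"],s["image"]]),(800,300)),cv2.COLOR_RGB2BGR))
I=s["image"].astype(int); b=(S[...,2]>.2)&(I[...,2]>I[...,0]+30)&(I[...,2]>I[...,1]+15)
print("blue label",b.sum(),np.nanmedian(S[b],0) if b.any() else None)
E
```

```text
t 9.75 q [-0.1879, 0.1342, 1.8717, 0.0301, 0.254, -0.0337] p [0.6257, -0.0037, 0.3992] w 0.0077 gf 29.9 F [-0.4, 0.3, -0.2]
tool y [0.6254, -0.1144, 0.7719] yaw -10.36 tool z [0.7597, -0.1368, -0.6358]
qd [-0.003 -0.    -0.024  0.003 -0.011  0.002]
label angle 39.476400255196346 mid [ 0.62427038 -0.02886021  0.39663713]
blue label 206 [ 0.61997696 -0.06249893  0.40093056]
```

View pics/both2.png

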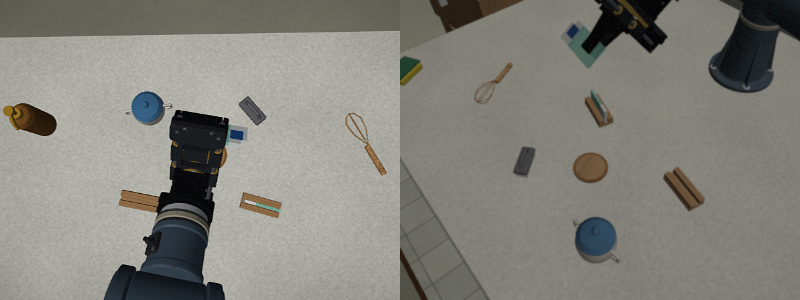

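The label faces up: blue at (571,32) in the scene half and (237,135) in the top half, with its normal 39° from vertical. The plate's middle is over the coaster, at rest, and everything else is undisturbed. I'm handing it in.

```bash
python3 -c "
from rig import robot
print(robot.hand_in())"
```

```text
the job is handed in; nothing more can be done
None
```

I handed the job in with the notched plate held at rest by its clear part, its middle about 0.40 m above the sill over the coaster and the label face up, 39° from vertical; nothing else looked disturbed in the last camera view, and the hand-in returned no verdict.

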